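Snap the vacuum pens back into the clip rail of a wafer inspection bench

ROBOT

A 7-joint arm with a two-finger parallel gripper is mounted at the origin on the work surface. World frame = base frame: x ahead of the robot, y to its left, z up, the work surface at z = 0. Lengths are in m, angles in rad, forces in N, time in s.
With the tool pointing down it reaches from about 0.35 to 0.9 m from the base axis. Payload 19.9 kg.
Tool frame: the origin (TCP) lies at the centre of the arm's flange, where the gripper is bolted on; the fingertips stand 173 mm ahead of it and the grasp point (between the pads) lies 155 mm ahead of it; y points along the fingers, z is the direction in which the jaws open and shut, and the axes are right-handed (so a half turn about y gives the same grasp; the last joint's range is limited). The gripper opens to 85 mm and grips with 20 to 120 N. Pads are 22 mm wide; open, the fingers measure 114 mm over their backs; the gripper's body (76 mm by 85 mm) begins 54 mm behind the grasp point. The pads swing forward as they close: fully open they stand 13 mm farther back than shut.
Start: joints at [1.157, 0.417, -0.01, 1.614, 0.005, 1.111, -0.053], TCP at [0.227, -0.582, 0.405] pointing down, gripper open.
Joint ranges: [-2.81, 2.81], [-0.39, 2.02], [-1.27, 1.25], [0.06, 2.57], [-1.19, 4.33], [0.19, 2], [-2.82, 2.82]. Speed limits (rad/s): [1.89, 1.89, 2.39, 2.39, 3.01, 3.01, 3.01].

INTERFACE

Orientations are given as a rotation vector (axis times angle).
In Python, from cell import manip gives the robot as it stands.
- The arm moves only by the tool play_rows, never from a script. Its argument "targets" is text: rows parted by semicolons, each of 7 numbers parted by spaces: the shift along the tool's x, y, z in units of 30 mm (1.0 is 30 mm), then the turn, a rotation vector about the tool's x, y, z in degrees, then the closure, from -1 (fully open) to 1 (shut), so that 0 is half open. A call has 1 to 5 rows; each row is the pose to reach, as a shift and turn from the pose measured when the call began, along the tool's axes at that moment; what a row does not reach only later rows make up. A row lasts 1/8 s, in which the tool goes at most 62.5 mm and 10.7 degrees, less where a joint would pass 70% of its speed; a pose out of reach is approached as far as the arm can. A call with a gripper value outside its range is refused whole. The fingers move at their own pace and stop on an object; "squeeze" is the grip in N (left out, the last holds). Time passes only in rows, so rows that repeat a pose let the fingers close. It gives the time, the measured TCP pose, the force and the opening at its end, in the units of the state.
- manip.sense(): the state, without advancing time (a new reading comes with each control period).
- manip.get_image(name): name is "scene" or "top" or "wrist"; returns a dict with "image" (420x560x3 uint8, red, green, blue), "range_z" (420x560 float32, m along the optical axis (not along the pixel's ray), 0 where there is no reading), "mtx" (3x3 intrinsics, pixels), "extrinsics" (4x4, takes a point from camera to world coordinates). Camera axes: x right, y down, z forward; pixel columns grow to the right and rows downward; lengths in m; the calibration is good to about 2 mm. A picture is of the moment at which its call begins.
- manip.close_job(): hands the job in, once; it reports no verdict.
The state is a dict: "time": time; "qpos": joint angles; "dq": joint speeds; "effort": joint torques, N m; "ee_pos": TCP position; "ee_rot": TCP orientation; "ft_force": force on the tool from outside, world axes, zero at the start; "wrist_torque": the same for the moment, N m; "opening": finger opening in m.
Only numpy, scipy, OpenCV 4.12 (cv2) and the standard library are available. Lean on these libraries where they do the work, as an engineer would, in place of code of your own. Each camera call takes 0.05 s, during which the arm holds its last target.

TASK

The two wafer vacuum pens have dried: lift the orange and the blue pen out of the white rack and put them back on the rail, each into the clip of its own colour, paddle down and pressed straight in from the open side by its bare metal waist until the clip snaps shut round it and the pen is fully home. Leave the grey pen, the brush and everything else on the bench where they are.

Things in the scene. Friction and masses are not known exactly. Their poses are not given: they have to be found in the camera images.
- pen_orange_grip (a point): Centre of the orange grip (20 mm across, 50 mm long, the top part) of the orange vacuum pen: take hold here, from above. Pen 184 mm long, round, about 90 g, own z up, paddle down; this point is 159 mm above the paddle's end, 25 mm below the top. Below the grip: white collar 24 mm across, 6 mm high; bare waist; white barrel 24 mm across. Stands in one of the rack's holes.
- pen_orange_waist (a point): Centre of the orange pen's bare metal waist (16 mm across, 36 mm long, between collar and barrel), on its axis, 49 mm below the grip's centre and 110 mm above the paddle's end. The clip closes round this part.
- pen_blue_grip (a point): Centre of the blue grip (20 mm across, 50 mm long, the top part) of the blue vacuum pen: take hold here, from above. Pen 184 mm long, round, about 90 g, own z up, paddle down; this point is 159 mm above the paddle's end, 25 mm below the top. Below the grip: white collar 24 mm across, 6 mm high; bare waist; white barrel 24 mm across. Stands in one of the rack's holes.
- pen_blue_waist (a point): Centre of the blue pen's bare metal waist (16 mm across, 36 mm long, between collar and barrel), on its axis, 49 mm below the grip's centre and 110 mm above the paddle's end. The clip closes round this part.
- clip_orange_seat (a point): Centre of the pocket of the orange clip, home of the orange pen, 130 mm above the bench. Own z up; own +x, level and square to the rail, is the way a pen is pressed in; y along the rail. Two sprung steel jaws 20 mm high (10 up, 10 down from here) open to -x: mouth 25 mm wide at x = -19 mm, lips 8 mm apart at x = -7.5 mm.
- clip_blue_seat (a point): Pocket centre of the blue clip, home of the blue pen; built as the orange one, same axes. In all clips: pressing takes about 13 N, most with the waist's axis about 11 mm before the pocket's centre; from some 4 mm before it the jaws snap shut and draw the pen home against a hard stop, its axis on the pocket's. The waist may sit up to 8 mm higher or lower.
- clip_green_seat (a point): Pocket centre of the green clip, built as the others; empty, and it stays empty. Each clip's coloured body reaches from 8 to 48 mm behind (+x of) its pocket's centre, 34 mm wide, its top 18 mm above that centre.
- clip_grey_seat (a point): Pocket centre of the dark grey clip, built as the others; the grey pen sits in it from the start.
- rail: Aluminium rail on two posts, 370 mm over all, fixed to the bench, its top at 149 mm. Origin on the bench under the middle of the row of clip pockets; y along the rail; the bar lies 24 to 44 mm to +x of the pockets. Four clips 72 mm apart, at y = -108, -36, 36 and 108 mm, in any order of colour, all open to its own -x side.
- rack: White two-deck drying rack, 70 x 222 mm, fixed; origin on the bench at its middle. Three holes 65 mm apart along its own y; its own -x side faces the robot. Upper deck's top at 97 mm, holes 27 mm wide; a pen's barrel rests on the lower deck: paddle's end 15 mm, grip's centre 174 mm above the bench, top 199 mm. Lift a pen straight up by at least 85 mm to clear the deck.
- pen_grey_grip (a point): Centre of the grip of the pen with the dark grey grip (same shape), which sits in the grey clip. It stays there.
- brush_mid (a point): Middle of the black lens brush (134 mm long, handle 23 mm across, pale tuft up, its top 199 mm above the bench) that stands in one of the rack's holes. It stays there.
- tweezers: Steel wafer tweezers, 140 mm long, lying on the blue mat; origin at the middle, on the mat. Stay.
- wafer_box: Round flat wafer box, 124 mm across, 20 mm high; origin under its centre. Stays.
- bottle: White bottle with blue cap, 66 mm across, 170 mm high; origin under its centre. Stays.
- jar: Amber jar with black lid, 72 mm across, 70 mm high; origin under its centre. Stays.
- loupe: Black loupe, 44 mm across, 48 mm high, standing; origin under its centre. Stays.
There are look-alikes about, which are no part of the job. Leave any pink or red look-alike of the part that bears pen_blue_grip alone.

How it is judged:
At the end, for the whole second after the job is handed in: Orange pen in the orange clip, blue in the blue, paddle down: waist centre within 4 mm of the pocket's along and across the rail, 12 mm in height, axis within 0.12 rad of upright, at rest, released; grey pen, brush and other loose things within 25 mm of where they were (x of pen_orange_waist in the frame of clip_orange_seat between -0.004 and 0.004 m and y of pen_orange_waist in the frame of clip_orange_seat between -0.004 and 0.004 m and z of pen_orange_waist in the frame of clip_orange_seat between -0.012 and 0.012 m and angle between each of pen_orange_waist, pen_blue_waist's own z axis and vertical below 0.12 rad and linear speed of each of pen_orange, pen_blue below 0.02 m/s and x of pen_blue_waist in the frame of clip_blue_seat between -0.004 and 0.004 m and y of pen_blue_waist in the frame of clip_blue_seat between -0.004 and 0.004 m and z of pen_blue_waist in the frame of clip_blue_seat between -0.012 and 0.012 m and distance of each of pen_grey_grip, brush_mid, tweezers, wafer_box, bottle, jar, loupe from where it was at the start of the episode below 0.025 m); the robot touches nothing.
It fails at once if the grey pen, the brush or another loose thing moved by more than 25 mm (distance of any of pen_grey_grip, brush_mid, tweezers, wafer_box, bottle, jar, loupe from where it was at the start of the episode above 0.025 m).
It also fails if it takes over 67 s, if anything falls off the work surface, if the arm or the gripper's body presses on something with over 40 N, if the wrist force passes 120 N, or if a joint passes its speed limit or range.

## Working session

There is one attempt and no reset: what is moved stays moved. The work goes in short steps, Python scripts to look and compute and a tool call to move; the robot and the scene stay as the last step left them, time stands still between calls to the robot, and variables do not carry over. Pictures are saved under pics/ and viewed, and the job is handed in when it is done.

Besides the shell and the picture viewer there is one more tool, called after ">>>" by a JSON object that holds its "fn" and its "kwargs". play_rows: Moves the arm, as the interface text tells. Its arguments: {"type":"object","properties":{"targets":{"type":"string"},"squeeze":{"type":"number"}},"required":["targets"]}

```bash
ls; mkdir -p pics
cat > h.py <<'E'
import numpy as np, cv2
from cell import manip
from scipy.spatial.transform import Rotation as R
def shot(n,tag):
    d=manip.get_image(n); cv2.imwrite(f'pics/{tag}.png',d['image'][:,:,::-1]); np.savez(f'pics/{tag}.npz',**d); return d
def ld(tag): return dict(np.load(f'pics/{tag}.npz'))
def pts(d):
    z=d['range_z'];h,w=z.shape;v,u=np.mgrid[:h,:w];K=d['mtx']
    p=np.stack([(u-K[0,2])/K[0,0]*z,(v-K[1,2])/K[1,1]*z,z],-1)
    E=d['extrinsics'];return p@E[:3,:3].T+E[:3,3]
def ray(d,u,v,h):
    K=d['mtx'];E=d['extrinsics'];r=E[:3,:3]@np.array([(u-K[0,2])/K[0,0],(v-K[1,2])/K[1,1],1]);o=E[:3,3]
    return o+r*(h-o[2])/r[2]
E
python3 - <<'E'
from h import *
for n in ['scene','top','wrist']:
    d=shot(n,n+'0'); print(n,d['mtx'][0,0],d['extrinsics'].round(3).tolist())
s=manip.sense();print(s); print(R.from_rotvec(s['ee_rot']).as_matrix().round(3))
E
```

```text
pics
scene 440.02075742125896 [[0.482, 0.485, -0.73, 1.467], [0.876, -0.281, 0.392, -0.473], [-0.015, -0.828, -0.56, 0.791], [0.0, 0.0, 0.0, 1.0]]
top 500.06241252158566 [[0.003, -0.986, 0.165, 0.392], [-1.0, -0.001, 0.014, -0.014], [-0.014, -0.165, -0.986, 1.375], [0.0, 0.0, 0.0, 1.0]]
wrist 365.1480509112755 [[0.363, -0.893, -0.266, 0.295], [-0.932, -0.348, -0.103, -0.557], [-0.001, 0.285, -0.958, 0.373], [0.0, 0.0, 0.0, 1.0]]
{'time': 0.15, 'qpos': array([ 1.15752573,  0.41784963, -0.01029662,  1.61401568,  0.00469649,
        1.11069233, -0.05299926]), 'dq': array([ 0.00121859, -0.0018378 ,  0.00014297, -0.00208424, -0.00077674,
        0.00021715,  0.00092476]), 'effort': array([ 9.11594889e-04, -8.64738536e+01,  6.79966919e-01, -4.35057950e+01,
        1.93011045e-02,  5.71021781e-03,  1.41828050e-04]), 'ee_pos': array([ 0.22701061, -0.58221391,  0.40420445]), 'ee_rot': array([-0.37983561,  2.01936073, -2.01749654]), 'ft_force': array([-0.10323635,  0.14280815, -0.21330838]), 'wrist_torque': array([ 0.05818655, -0.01483563,  0.0343906 ]), 'opening': 0.08536627074105159}
[[-0.932 -0.     0.363]
 [-0.363  0.001 -0.932]
 [ 0.    -1.    -0.001]]
```

View pics/scene0.png

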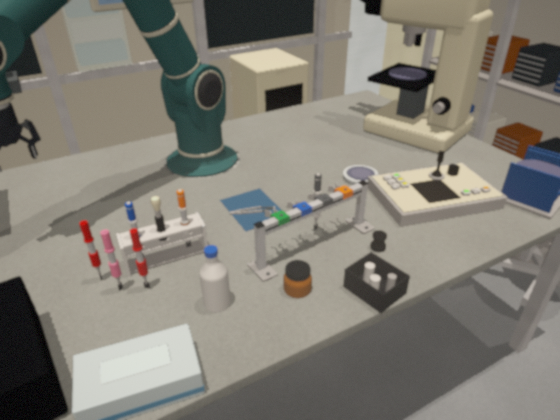

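View pics/top0.png

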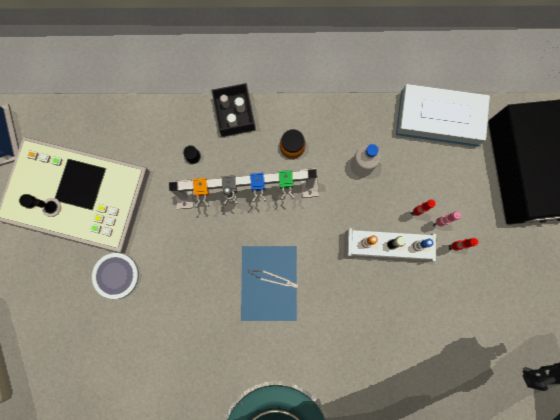

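View pics/wrist0.png

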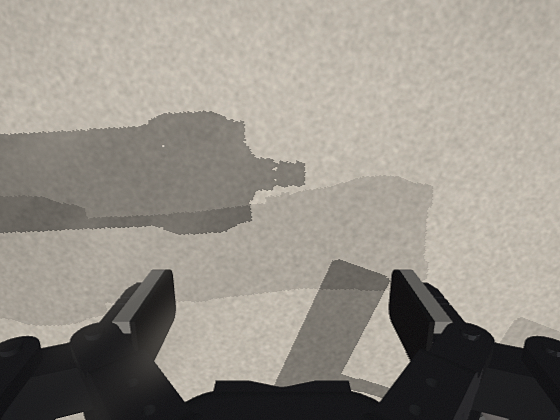

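Run:
```python
from h import *
d=ld('top0');P=pts(d);im=d['image'];hsv=cv2.cvtColor(im,cv2.COLOR_RGB2HSV)
M={'orange':((8,150,120),(20,255,255)),'blue':((105,150,80),(122,255,255)),'green':((45,120,60),(80,255,255)),'red':((0,170,80),(4,255,255)),'pink':((165,80,120),(178,255,255)),'white':((0,0,225),(180,30,255))}
for k,(a,b) in M.items():
    m=cv2.inRange(hsv,a,b);n,l,st,c=cv2.connectedComponentsWithStats(m)
    for i in range(1,n):
        if st[i,4]>25:
            q=P[l==i]; print(k,c[i].round(1),st[i,4],'med',np.median(q,0).round(3),'zmax',q[:,2].max().round(3),q[q[:,2]>q[:,2].max()-.008].mean(0).round(4))
for r,nm in(((190,150,180,180),'rail'),((340,215,150,50),'rack')):pass
cv2.imwrite('pics/c1.png',cv2.resize(im[160:215,160:325,::-1],None,fx=4.8,fy=4.8,interpolation=2))
cv2.imwrite('pics/c2.png',cv2.resize(im[190:270,340:490,::-1],None,fx=5,fy=5,interpolation=2))
d=ld('scene0');im=d['image']
cv2.imwrite('pics/c3.png',cv2.resize(im[170:300,70:220,::-1],None,fx=4.5,fy=4.5,interpolation=2))
cv2.imwrite('pics/c4.png',cv2.resize(im[160:280,240:390,::-1],None,fx=5,fy=5,interpolation=2))
```

```text
orange [199.8 186.4] 217 med [0.634 0.19  0.148] zmax 1.375 [ 0.3923 -0.0139  1.3746]
orange [372.3 239.3] 35 med [ 0.498 -0.227  0.198] zmax 0.205 [ 0.4992 -0.2283  0.1994]
blue [371.8 149.9] 106 med [ 0.724 -0.239  0.17 ] zmax 0.175 [ 0.7242 -0.2383  0.1706]
blue [256.9 181.3] 191 med [0.647 0.047 0.148] zmax 1.375 [ 0.3923 -0.0139  1.3746]
green [285.5 178.8] 206 med [ 0.654 -0.024  0.147] zmax 0.154 [ 0.6584 -0.0242  0.1487]
red [424.6 206.7] 147 med [ 0.585 -0.369  0.151] zmax 1.375 [ 0.3923 -0.0139  1.3746]
red [465.2 243.4] 167 med [ 0.495 -0.464  0.147] zmax 0.192 [ 0.4962 -0.4691  0.1863]
pink [456.1 214.8] 58 med [ 0.559 -0.432  0.183] zmax 0.19 [ 0.5601 -0.4332  0.1845]
pink [444.6 219.4] 56 med [ 0.557 -0.428  0.093] zmax 1.375 [ 0.3923 -0.0139  1.3746]
white [445.6 110.7] 773 med [ 0.86  -0.458  0.072] zmax 1.375 [ 0.3923 -0.0139  1.3746]
white [421.5 121.8] 572 med [ 0.826 -0.384  0.07 ] zmax 1.375 [ 0.3923 -0.0139  1.3746]
```

View pics/c1.png

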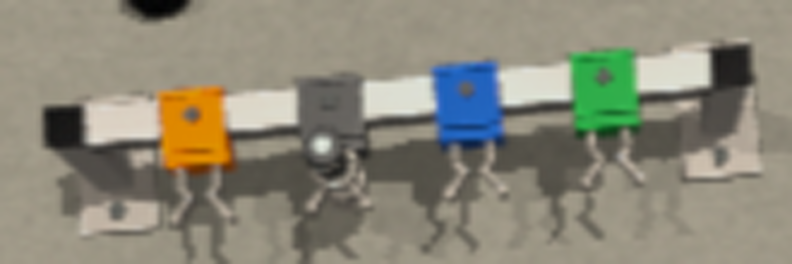

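View pics/c2.png

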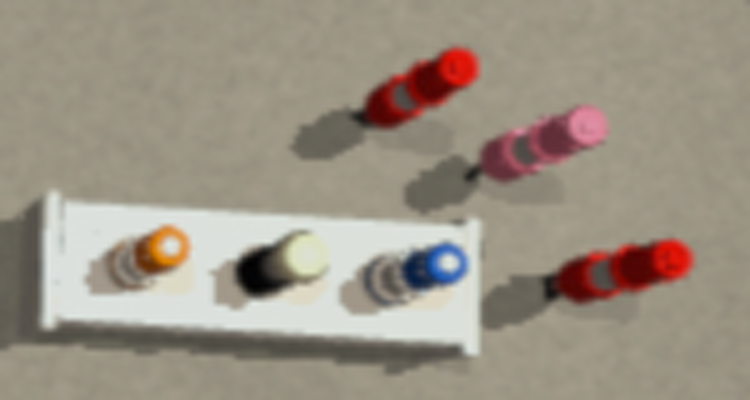

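View pics/c3.png

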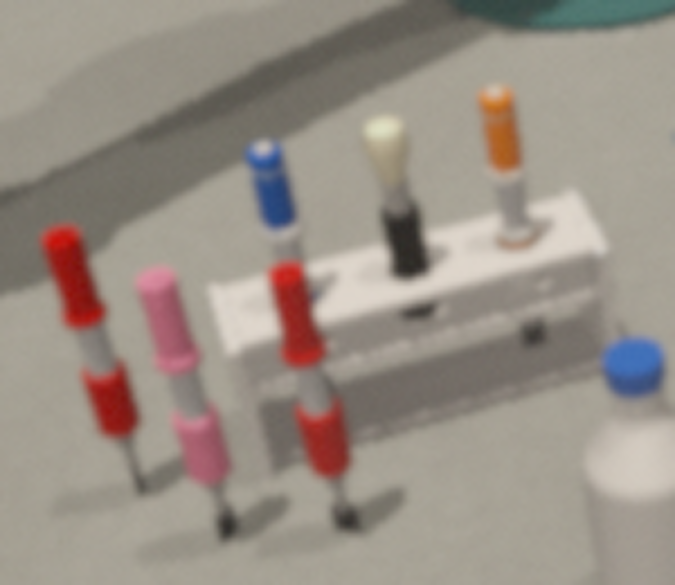

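View pics/c4.png

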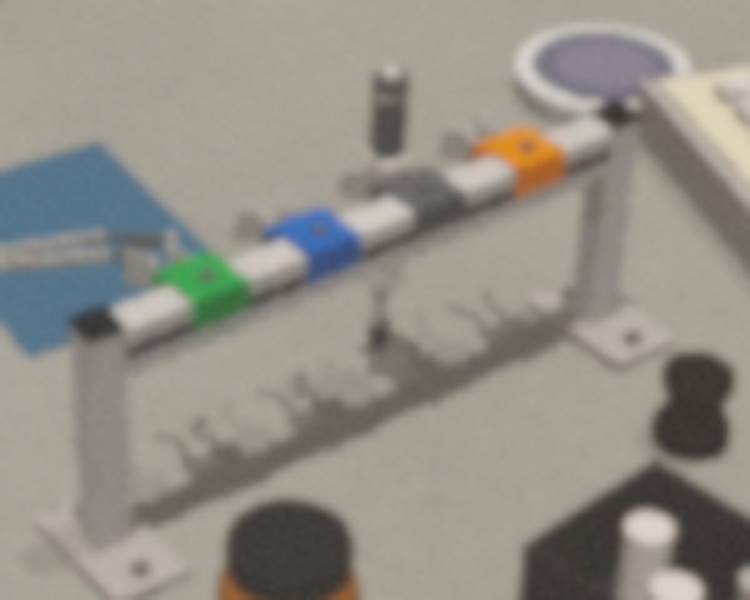

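Run:
```python
from h import *
d=ld('top0');P=pts(d);im=d['image'];hsv=cv2.cvtColor(im,cv2.COLOR_RGB2HSV);z=P[:,:,2];ok=d['range_z']>0
M={'orange':((8,150,100),(20,255,255)),'blue':((100,120,60),(125,255,255)),'green':((45,120,60),(80,255,255)),'grey':((0,0,50),(180,60,140))}
C={}
for k,(a,b) in M.items():
    m=cv2.inRange(hsv,a,b)>0
    m&=ok&(z>.143)&(z<.154); m[:,:170]=0;m[:,320:]=0;m[:160]=0;m[215:]=0
    if k=='grey': m[:,:215]=0;m[:,245:]=0
    v,u=np.nonzero(m); Q=np.array([ray(d,a_,b_,.148) for a_,b_ in zip(u,v)]); 
    r=cv2.minAreaRect(Q[:,:2].astype(np.float32)*1000);C[k]=Q.mean(0)[:2]
    print(k,len(u),Q.mean(0).round(4),P[m].mean(0).round(4),[np.round(t,1) for t in r])
c=(C['green']-C['orange']);ang=np.arctan2(-c[0]*-1,-c[1]);print('len',np.hypot(*c))
ydir=-c/np.hypot(*c);xdir=np.array([ydir[1],-ydir[0]]);print('xdir',xdir,'yaw',np.arctan2(xdir[1],xdir[0]))
for k in C: print(k,'seat',(C[k]-.028*xdir).round(4), 'along',C[k]@ydir,'across',C[k]@xdir)
# pens
m=ok&(z>.17)&(z<.21);m[:,:340]=0;m[:190]=0;m[270:]=0;m[:,445:]=0
n,l,st,c=cv2.connectedComponentsWithStats(m.astype(np.uint8))
for i in range(1,n):
    if st[i,4]>10:
        mm=(l==i)&(z>.193);q=P[mm];v,u=np.nonzero(mm);print(c[i].round(1),st[i,4],P[l==i].mean(0).round(4),len(q),q.mean(0).round(4),'ray199',ray(d,u.mean(),v.mean(),.199).round(4))
m=ok&(z>.092)&(z<.101);m[:,:340]=0;m[:215]=0;m[275:]=0;m[:,445:]=0
v,u=np.nonzero(m);Q=np.array([ray(d,a_,b_,.097) for a_,b_ in zip(u,v)]);print('deck',cv2.minAreaRect(Q[:,:2].astype(np.float32)*1000))
for a,b in((365,395),(415,440)):
  print(im[243,415:440].tolist()) if a==415 else 0
```

```text
orange 192 [0.6372 0.1905 0.148 ] [0.6371 0.1904 0.1481] [array([636.6, 189.7]), array([41. , 33.6]), np.float64(7.3)]
blue 171 [0.6512 0.0475 0.148 ] [0.6511 0.0475 0.1482] [array([650.1,  46.9]), array([40.2, 32.9]), np.float64(8.3)]
green 187 [ 0.657  -0.0244  0.148 ] [ 0.657  -0.0244  0.1479] [array([656.6, -24.7]), array([40.3, 31.4]), np.float64(5.7)]
grey 182 [0.6453 0.1179 0.148 ] [0.6452 0.1178 0.1484] [array([639.6, 117.2]), array([57.6, 51.7]), np.float64(41.6)]
len 0.21578030793512215
xdir [0.99577588 0.09181723] yaw 0.09194673111466199
orange seat [0.6093 0.1879] along 0.13114666971960137 across 0.6519591778347132
blue seat [0.6233 0.045 ] along -0.012462515306630478 across 0.6527981763822513
green seat [ 0.6291 -0.027 ] along -0.08463363821552079 across 0.6519591778347132
grey seat [0.6174 0.1153] along 0.05811285063941434 across 0.6533806903879863
[430.8 203.5] 63 [ 0.5872 -0.3734  0.1825] 0 [nan nan nan] ray199 [nan nan nan]
[372.6 239.3] 74 [ 0.4995 -0.2289  0.1954] 57 [ 0.5002 -0.2302  0.1989] ray199 [ 0.5001 -0.2302  0.199 ]
[400.1 241.1] 91 [ 0.4956 -0.2937  0.1935] 57 [ 0.4962 -0.2949  0.1966] ray199 [ 0.496  -0.2943  0.199 ]
[427.5 242.9] 83 [ 0.4915 -0.3579  0.1933] 56 [ 0.4921 -0.3597  0.1987] ray199 [ 0.4921 -0.3596  0.199 ]
deck ((518.53271484375, -306.9290771484375), (242.97752380371094, 114.07392883300781), 86.77420806884766)
[[143, 135, 124], [138, 129, 118], [105, 99, 91], [109, 104, 96], [120, 114, 109], [66, 72, 86], [16, 36, 66], [8, 33, 66], [24, 40, 68], [35, 49, 75], [21, 57, 111], [37, 90, 168], [87, 126, 191], [157, 176, 200], [203, 213, 211], [196, 208, 211], [147, 168, 199], [82, 121, 188], [145, 167, 197], [212, 219, 213], [204, 208, 196], [169, 164, 147], [165, 158, 140], [163, 157, 139], [160, 154, 136]]<stdin>:20: RuntimeWarning: Mean of empty slice.
  ret = um.true_divide(
  ret = ret.dtype.type(ret / rcount)
```

```bash
cat >> h.py <<'E'
YAW=0.092
def go(x,y,z,yaw=YAW):
    s=manip.sense();Rm=R.from_rotvec(s['ee_rot'])
    Z=np.array([np.cos(yaw),np.sin(yaw),0]);Y=np.array([0,0,-1.]);T=R.from_matrix(np.stack([np.cross(Y,Z),Y,Z],1))
    d=Rm.inv().apply(np.array([x,y,z])-s['ee_pos'])/.03; r=np.degrees((Rm.inv()*T).as_rotvec())
    print('t',s['time'].__round__(2),'tcp',s['ee_pos'].round(4),'F',s['ft_force'].round(2),'op',round(s['opening'],4),'| SHIFT',d.round(3),'mm',np.round(np.linalg.norm(d)*30,1),'TURN',r.round(2))
XD=np.array([np.cos(YAW),np.sin(YAW)]);YD=np.array([-np.sin(YAW),np.cos(YAW)])
def seat(k,dx=0): # across .6241, along
    a={'orange':.1313,'blue':-.0127}[k]; return XD*(.6241+dx)+YD*a
E
python3 -c "
from h import *
go(.5,-.230,.42);print(seat('orange'),seat('blue'))"
```

```text
t 0.15 tcp [ 0.227  -0.5822  0.4042] F [-0.1   0.14 -0.21] op 0.0854 | SHIFT [-12.743  -0.52   -7.633] mm 445.9 TURN [ 5.000e-02 -7.397e+01 -3.000e-02]
[0.6093981  0.18808097] [0.62262742 0.04468995]
```

>>> {"fn": "play_rows", "kwargs": {"targets": "-1.6 -0.5 -1 0 -10 0 -0.2; -3.2 -0.5 -2 0 -20 0 -0.2; -4.8 -0.5 -2.9 0 -30 0 -0.2; -6.4 -0.5 -3.8 0 -40 0 -0.2; -8 -0.5 -4.8 0 -50 0 -0.2", "squeeze": 40}}

```text
time: 0.78
ee_pos: [0.3992, -0.3594, 0.4193]
ee_rot: [-1.04, 1.442, -1.441]
ft_force: [0.9, -0.5, 0.1]
opening: 0.0515
```

```bash
python3 -c "
from h import *
go(.5,-.230,.42)"
```

```text
t 0.78 tcp [ 0.3992 -0.3594  0.4193] F [ 0.86 -0.53  0.09] op 0.0515 | SHIFT [-5.152 -0.022  1.83 ] mm 164.0 TURN [  0.03 -23.65  -0.04]
```

>>> {"fn": "play_rows", "kwargs": {"targets": "-1.7 0 0.6 0 -8 0 -0.2; -3.4 0 1.2 0 -16 0 -0.2; -5.15 0 1.8 0 -23.6 0 -0.2; -5.15 0 1.83 0 -23.6 0 -0.2; -5.15 0 1.83 0 -23.6 0 -0.2"}}

```text
time: 1.4
ee_pos: [0.4998, -0.2303, 0.4191]
ee_rot: [-1.251, 1.143, -1.141]
ft_force: [-0.6, 0.3, -0.5]
opening: 0.0513
```

```bash
python3 -c "
from h import *
go(.5,-.230,.42)
d=shot('wrist','w1');P=pts(d);z=P[:,:,2]
m=(d['range_z']>0)&(z>.19)&(z<.206);m[300:]=0;n,l,st,c=cv2.connectedComponentsWithStats(m.astype(np.uint8))
for i in range(1,n):
  if st[i,4]>30: print(c[i].round(0),st[i,4],P[l==i].mean(0).round(4),ray(d,*c[i],.199).round(4))
"
```

```text
t 1.4 tcp [ 0.4998 -0.2303  0.4191] F [-0.62  0.28 -0.49] op 0.0513 | SHIFT [-0.01  -0.03   0.006] mm 1.0 TURN [ 0.05 -0.08 -0.05]
[284. 234.] 1000 [ 0.5008 -0.2304  0.198 ] [ 0.5008 -0.23    0.199 ]
```

View pics/w1.png

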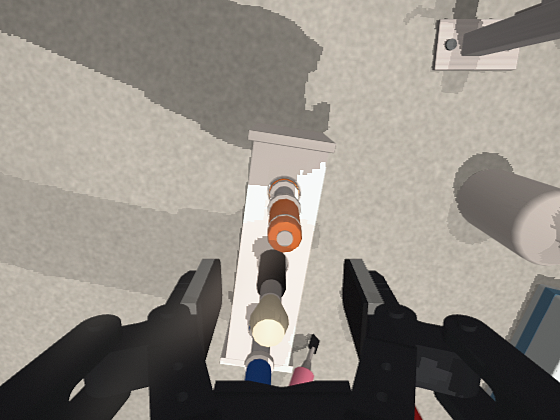

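>>> {"fn": "play_rows", "kwargs": {"targets": "0 1 0.03 0 0 0 -0.2; 0 2 0.03 0 0 0 -0.2; 0 3 0.03 0 0 0 -0.2; 0 3 0.03 0 0 0 -0.2; 0 3 0.03 0 0 0 1"}}

```text
time: 2.08
ee_pos: [0.5004, -0.2313, 0.3303]
ee_rot: [-1.25, 1.144, -1.144]
ft_force: [-0.3, -0.8, 0.6]
opening: 0.0339
```

>>> {"fn": "play_rows", "kwargs": {"targets": "0 0 0 0 0 0 1; 0 0 0 0 0 0 1; 0 0 0 0 0 0 1; 0 0 0 0 0 0 1", "squeeze": 60}}

```text
time: 2.58
ee_pos: [0.5007, -0.2315, 0.3314]
ee_rot: [-1.249, 1.142, -1.145]
ft_force: [-1.7, -0.9, 8.6]
opening: 0.0182
```

```bash
python3 -c "
from h import *
go(.5,-.230,.425)
d=shot('wrist','w2')
"
```

```text
t 2.58 tcp [ 0.5007 -0.2315  0.3314] F [-1.68 -0.85  8.64] op 0.0182 | SHIFT [-0.047 -3.121 -0.014] mm 93.6 TURN [-0.07 -0.21  0.07]
```

View pics/w2.png

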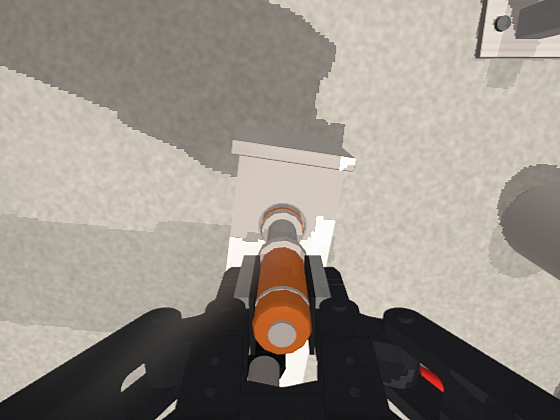

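>>> {"fn": "play_rows", "kwargs": {"targets": "0 -0.8 0 0 0 0 1; 0 -1.6 0 0 0 0 1; 0 -2.5 0 0 0 0 1; 0 -3.4 0 0 0 0 1; 0 -3.4 0 0 0 0 1"}}

```text
time: 3.25
ee_pos: [0.5008, -0.2313, 0.4355]
ee_rot: [-1.249, 1.139, -1.148]
ft_force: [-0.7, 0.0, -0.9]
opening: 0.0186
```

```bash
python3 -c "
from h import *
x,y=seat('orange',-.055);print(x,y)
go(x,y,.435)
d=shot('wrist','w3')
"
```

```text
0.5546307001466751 0.18302810290993263
t 3.25 tcp [ 0.5008 -0.2313  0.4355] F [-0.7   0.03 -0.9 ] op 0.0186 | SHIFT [-13.599  -0.014   3.005] mm 417.8 TURN [-0.24 -0.22  0.18]
```

View pics/w3.png

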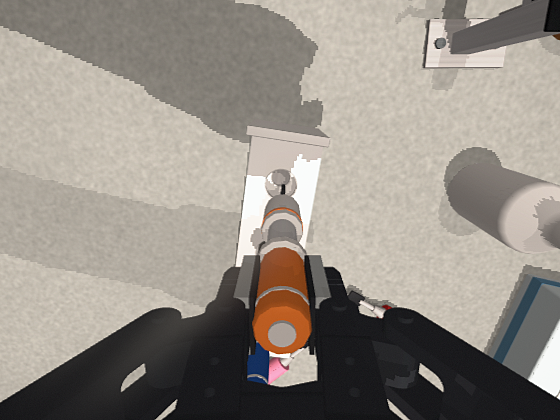

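>>> {"fn": "play_rows", "kwargs": {"targets": "-1.2 0 0.2 0 0 0 1; -2.6 0 0.4 0 0 0 1; -4 0 0.7 0 0 0 1; -5.4 0 1 0 0 0 1; -6.8 0 1.3 0 0 0 1"}}

```text
time: 3.92
ee_pos: [0.5212, -0.0234, 0.4329]
ee_rot: [-1.25, 1.142, -1.146]
ft_force: [0.4, 0.2, -1.7]
opening: 0.0189
```

>>> {"fn": "play_rows", "kwargs": {"targets": "-1.4 0 0.3 0 0 0 1; -2.8 0 0.7 0 0 0 1; -4.2 0 1 0 0 0 1; -5.6 0 1.3 0 0 0 1; -6.5 0 1.6 0 0 0 1"}}

```text
time: 4.55
ee_pos: [0.5515, 0.1771, 0.4316]
ee_rot: [-1.251, 1.142, -1.144]
ft_force: [-0.1, -1.2, -0.1]
opening: 0.0186
```

```bash
python3 -c "
from h import *
x,y=seat('orange',-.055);print(x,y)
go(x,y,.337)
d=shot('wrist','w4')
"
```

```text
0.5546307001466751 0.18302810290993263
t 4.55 tcp [0.5515 0.1771 0.4316] F [-0.12 -1.16 -0.07] op 0.0186 | SHIFT [-0.194  3.153  0.123] mm 94.8 TURN [-0.   -0.13  0.1 ]
```

View pics/w4.png

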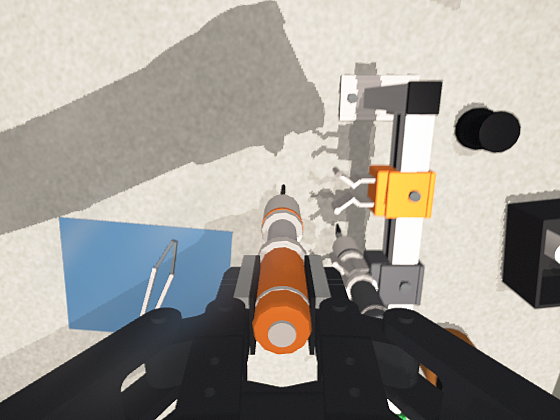

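```bash
cat > m.py <<'E'
from h import *
import sys
def clip(d,rng,k):
    P=pts(d);z=P[:,:,2];ok=d['range_z']>0;hsv=cv2.cvtColor(d['image'],cv2.COLOR_RGB2HSV)
    m=(cv2.inRange(hsv,*rng)>0)&ok&(z>.143)&(z<.154)
    n,l,st,c=cv2.connectedComponentsWithStats(m.astype(np.uint8));i=1+np.argmax(st[1:,4])
    v,u=np.nonzero(l==i);Q=np.array([ray(d,a,b,.148) for a,b in zip(u,v)])[:,:2]
    q=np.stack([Q@XD,Q@YD],1)*1000;r=cv2.minAreaRect(q.astype(np.float32));print(k,c[i].round(0),'body acr/along mm',np.round(r[0],1),np.round(r[1],1),round(r[2],1),'zmed',np.median(z[l==i]).round(4),'=> pocket across',round(r[0][0]-28,1))
    # jaws: bright things near z .14 in front of body
    a=P[:,:,:2]@XD*1000-(r[0][0]-28);b=P[:,:,:2]@YD*1000-r[0][1]
    j=ok&(z>.132)&(z<.145)&(a>-22)&(a<6)&(abs(b)<17)
    v,u=np.nonzero(j)
    if len(u): print('jaw',len(u),'a',a[j].min().round(1),a[j].max().round(1),'b',b[j].min().round(1),b[j].max().round(1),'mid',((b[j].min()+b[j].max())/2).round(1),'z',np.median(z[j]).round(4))
def pen(d,h,box=(230,300,340,365)):
    hsv=cv2.cvtColor(d['image'],cv2.COLOR_RGB2HSV)
    g=cv2.inRange(hsv,(0,0,120),(180,60,255));x0,y0,x1,y1=box;mm=np.zeros_like(g);mm[y0:y1,x0:x1]=g[y0:y1,x0:x1]
    n,l,st,c=cv2.connectedComponentsWithStats(mm)
    for i in range(1,n):
        if st[i,4]>200: q=ray(d,*c[i],h)[:2];print('disc',c[i].round(0),st[i,4],q.round(4),'acr/along',(q@XD*1000).round(1),(q@YD*1000).round(1))
OR=((8,150,100),(24,255,255));BL=((100,120,60),(125,255,255))
E
python3 -c "
from m import *
d=ld('w4');clip(d,OR,'orange')
s=manip.sense();pen(d,s['ee_pos'][2]-.1324);p=s['ee_pos'][:2];print('tcp',p@XD*1000,p@YD*1000,R.from_rotvec(s['ee_rot']).as_matrix().round(4)[:,1])
"
```

```text
orange [404. 194.] body acr/along mm [652.2 130.2] [34.  41.5] 89.8 zmed 0.1476 => pocket across 624.2
jaw 468 a -20.4 5.9 b -16.5 15.3 mid -0.6 z 0.1392
disc [282. 333.] 583 [0.5514 0.1758] acr/along 565.2 124.4
disc [282. 357.] 986 [0.5524 0.1669] acr/along 565.4 115.4
tcp 565.7399966192858 128.480884397767 [ 3.e-04 -1.e-04 -1.e+00]
```

```bash
python3 -c "
from m import *
for t,h in(('w2',.199),('w3',.4355-.1324),('w4',.4316-.1324)):
  d=ld(t);pen(d,h,(255,315,305,350));P=pts(d);q=P[325:345,272:292].reshape(-1,3);print(np.median(q,0))
s=manip.sense()
"
```

```text
disc [281. 334.] 570 [ 0.5007 -0.2327] acr/along 477.2 -277.7
[ 0.50071073 -0.23229988  0.20013758]
disc [281. 334.] 550 [ 0.5012 -0.2329] acr/along 477.7 -278.0
[ 0.50117652 -0.23237415  0.30423176]
disc [282. 333.] 583 [0.5514 0.1758] acr/along 565.2 124.4
[0.55134088 0.1762028  0.30025887]
```

```bash
sed -i "s/'orange':.1313/'orange':.1317/" h.py; python3 -c "
from h import *
x,y=seat('orange',-.05)
go(x,y,.337)
"
```

```text
t 4.6 tcp [0.5515 0.1799 0.4316] F [-3.99  2.8  -2.2 ] op 0.0187 | SHIFT [-0.108  3.155  0.278] mm 95.1 TURN [-0.01  0.01  0.01]
```

>>> {"fn": "play_rows", "kwargs": {"targets": "-0.1 0.8 0.28 0 0 0 1; -0.1 1.7 0.28 0 0 0 1; -0.1 2.6 0.28 0 0 0 1; -0.1 3.15 0.28 0 0 0 1; -0.1 3.15 0.28 0 0 0 1"}}

```text
time: 5.22
ee_pos: [0.5594, 0.1834, 0.3361]
ee_rot: [-1.253, 1.142, -1.14]
ft_force: [0.1, 0.3, -1.2]
opening: 0.0187
```

```bash
python3 -c "
from m import *
x,y=seat('orange',0)
go(x,y,.337)
for n in ('wrist','scene','top'):d=shot(n,n+'5')
im=d['image'];cv2.imwrite('pics/c5.png',cv2.resize(im[140:230,150:270,::-1],None,fx=5,fy=5,interpolation=2))
go(x,y,.337)
clip(ld('wrist5'),OR,'o');clip(ld('top5'),OR,'o')
"
```

```text
t 5.22 tcp [0.5594 0.1834 0.3361] F [ 0.1   0.29 -1.18] op 0.0187 | SHIFT [-0.014 -0.034  1.673] mm 50.2 TURN [0.1  0.01 0.02]
t 5.38 tcp [0.5598 0.1838 0.338 ] F [-0.07  0.95 -1.53] op 0.0191 | SHIFT [-0.003  0.037  1.658] mm 49.7 TURN [-0.08  0.01 -0.  ]
o [451. 258.] body acr/along mm [651.9 130.3] [42.2 35.7] 0.0 zmed 0.1476 => pocket across 623.9
jaw 1228 a -20.2 6.0 b -16.9 15.4 mid -0.8 z 0.1389Traceback (most recent call last):
  File "<string>", line 8, in <module>
    clip(ld('wrist5'),OR,'o');clip(ld('top5'),OR,'o')
                              ~~~~^^^^^^^^^^^^^^^^^^^
  File "m.py", line 6, in clip
    n,l,st,c=cv2.connectedComponentsWithStats(m.astype(np.uint8));i=1+np.argmax(st[1:,4])
                                                                      ~~~~~~~~~^^^^^^^^^^
    return _wrapfunc(a, 'argmax', axis=axis, out=out, **kwds)
    return bound(*args, **kwds)
ValueError: attempt to get argmax of an empty sequence
```

View pics/wrist5.png

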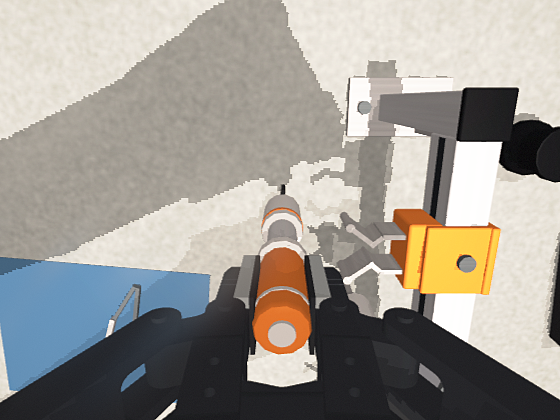

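View pics/scene5.png

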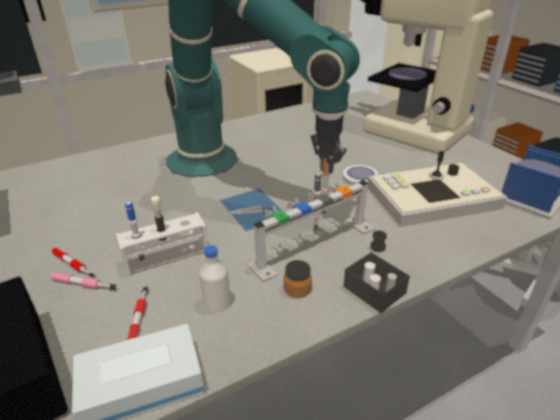

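>>> {"fn": "play_rows", "kwargs": {"targets": "0 0 0.4 0 0 0 1; 0 0 0.8 0 0 0 1; 0 0 1.1 0 0 0 1; 0 0 1.25 0 0 0 1; 0 0 1.35 0 0 0 1"}}

```text
time: 6.0
ee_pos: [0.599, 0.1875, 0.3368]
ee_rot: [-1.256, 1.144, -1.139]
ft_force: [-18.7, -2.1, -0.7]
opening: 0.0187
```

```bash
python3 -c "
from m import *
x,y=seat('orange',0)
go(x,y,.337)
"
```

```text
t 6.0 tcp [0.599  0.1875 0.3368] F [-18.67  -2.13  -0.7 ] op 0.0187 | SHIFT [ 0.001 -0.008  0.347] mm 10.4 TURN [0.28 0.04 0.07]
```

>>> {"fn": "play_rows", "kwargs": {"targets": "0 0 0.1 0 0 0 1; 0 0 0.18 0 0 0 1; 0 0 0.26 0 0 0 1; 0 0 0.33 0 0 0 1; 0 0 0.35 0 0 0 1"}}

```text
time: 6.62
ee_pos: [0.6099, 0.1883, 0.3369]
ee_rot: [-1.255, 1.143, -1.14]
ft_force: [2.3, -1.3, -1.5]
opening: 0.019
```

```bash
python3 -c "
from m import *
x,y=seat('orange',0)
d=shot('wrist','w6')
go(x,y,.337)
"
```

```text
t 6.67 tcp [0.6099 0.1884 0.3369] F [ 3.64 -2.07 -1.56] op 0.0185 | SHIFT [-0.006 -0.004 -0.016] mm 0.5 TURN [0.23 0.02 0.06]
```

View pics/w6.png

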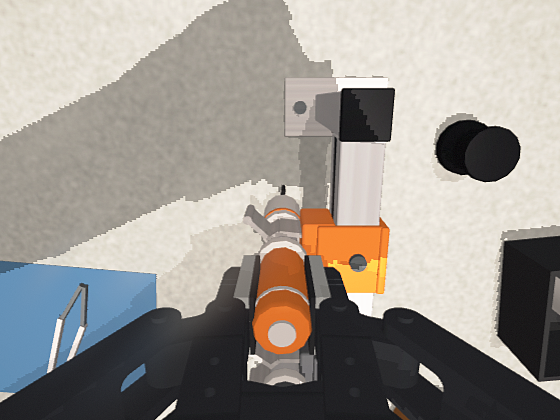

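>>> {"fn": "play_rows", "kwargs": {"targets": "0 0 0 0 0 0 0.6; 0 0 0 0 0 0 0.3; 0 0 0 0 0 0 0; 0 0 0 0 0 0 0; 0 0 0 0 0 0 0"}}

```text
time: 7.3
ee_pos: [0.6098, 0.1884, 0.3369]
ee_rot: [-1.255, 1.143, -1.14]
ft_force: [0.3, 0.7, 0.0]
opening: 0.0426
```

>>> {"fn": "play_rows", "kwargs": {"targets": "0 -0.6 0 0 0 0 0; 0 -1.4 0 0 0 0 0; 0 -2.4 0 0 0 0 0; 0 -3.2 0 0 0 0 0; 0 -3.2 0 0 0 0 0"}}

```text
time: 7.92
ee_pos: [0.6103, 0.1889, 0.436]
ee_rot: [-1.252, 1.141, -1.141]
ft_force: [-0.9, 0.1, -0.9]
opening: 0.0428
```

```bash
python3 -c "
from m import *
d=shot('wrist','w7');d2=shot('scene','s7')
cv2.imwrite('pics/c7.png',cv2.resize(d2['image'][130:260,240:390,::-1],None,fx=4.5,fy=4.5,interpolation=2))
P=pts(d);z=P[:,:,2];m=(d['range_z']>0)&(z>.196)&(z<.212);m[340:]=0
n,l,st,c=cv2.connectedComponentsWithStats(m.astype(np.uint8))
for i in range(1,n):
  if st[i,4]>60: q=P[l==i].mean(0);print(c[i].round(0),st[i,4],q.round(4),'acr/along',q[:2]@XD,q[:2]@YD,P[l==i][:,2].max())
clip(d,OR,'o')
go(.4921,-.3596,.43)
"
```

```text
[282. 228.] 885 [0.6103 0.1879 0.2034] acr/along 0.6250068598791274 0.1310073588984151 0.2071556043746415
[282. 329.] 621 [0.6168 0.119  0.2024] acr/along 0.625097282323546 0.06183421655436684 0.2063057806069425
o [322. 203.] body acr/along mm [653.  130.4] [34.2 39.9] 90.0 zmed 0.1476 => pocket across 625.0
jaw 265 a -20.8 5.5 b -17.0 15.5 mid -0.7 z 0.139
t 8.03 tcp [0.6101 0.1886 0.4334] F [-0.21  0.61  0.32] op 0.0425 | SHIFT [17.831  0.153 -5.602] mm 560.7 TURN [0.2  0.03 0.06]
```

View pics/w7.png

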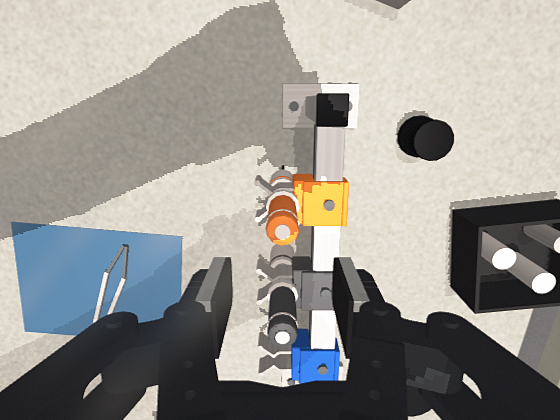

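View pics/c7.png

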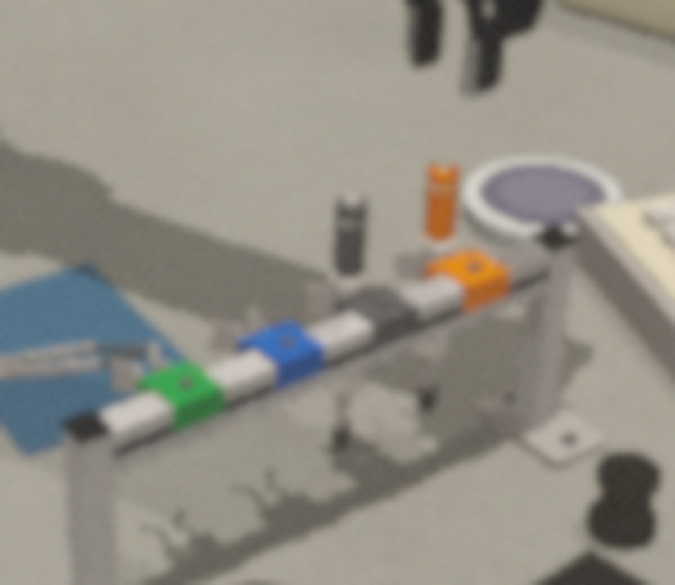

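>>> {"fn": "play_rows", "kwargs": {"targets": "1.3 0 -0.8 0 0 0 0; 3.1 0 -1.5 0 0 0 0; 4.9 0 -2.1 0 0 0 0; 6.7 0.1 -2.7 0 0 0 -0.2; 8.5 0.1 -3.3 0 0 0 -0.2"}}

```text
time: 8.65
ee_pos: [0.5341, -0.0763, 0.4305]
ee_rot: [-1.255, 1.144, -1.139]
ft_force: [0.9, -0.7, -0.0]
opening: 0.0514
```

```bash
python3 -c "
from m import *
go(.4921,-.3596,.43)
"
```

```text
t 8.65 tcp [ 0.5341 -0.0763  0.4305] F [ 0.89 -0.69 -0.04] op 0.0514 | SHIFT [ 9.274  0.035 -2.266] mm 286.4 TURN [0.26 0.02 0.05]
```

>>> {"fn": "play_rows", "kwargs": {"targets": "1.8 0 -0.5 0 0 0 -0.2; 3.6 0 -1 0 0 0 -0.2; 5.4 0 -1.4 0 0 0 -0.2; 7.2 0 -1.8 0 0 0 -0.2; 8.6 0 -2.2 0.2 0 0 -0.2"}}

```text
time: 9.28
ee_pos: [0.4914, -0.3415, 0.4303]
ee_rot: [-1.253, 1.143, -1.141]
ft_force: [0.1, -0.2, -1.0]
opening: 0.0514
```

>>> {"fn": "play_rows", "kwargs": {"targets": "0.5 0 0 0 0 0 -0.2; 0.6 0 0 0 0 0 -0.2; 0.6 0 0 0 0 0 -0.2"}}

```text
time: 9.65
ee_pos: [0.4936, -0.3581, 0.4302]
ee_rot: [-1.253, 1.142, -1.139]
ft_force: [0.1, 0.1, 0.5]
opening: 0.0513
```

```bash
python3 -c "
from m import *
d=shot('wrist','w8');shot('scene','s8');P=pts(d);z=P[:,:,2]
m=(d['range_z']>0)&(z>.19)&(z<.206);m[300:]=0;n,l,st,c=cv2.connectedComponentsWithStats(m.astype(np.uint8))
for i in range(1,n):
  if st[i,4]>30: print(c[i].round(0),st[i,4],P[l==i].mean(0).round(4),ray(d,*c[i],.199).round(4))
go(.4921,-.3596,.33)
"
```

```text
[299. 119.] 1237 [ 0.4968 -0.2967  0.1954] [ 0.4966 -0.2965  0.199 ]
[281. 230.] 894 [ 0.4929 -0.3601  0.198 ] [ 0.4929 -0.3598  0.199 ]
t 9.75 tcp [ 0.4935 -0.358   0.4304] F [-0.49  0.37  0.39] op 0.0512 | SHIFT [ 0.048  3.347 -0.046] mm 100.4 TURN [ 0.11  0.07 -0.  ]
```

View pics/w8.png

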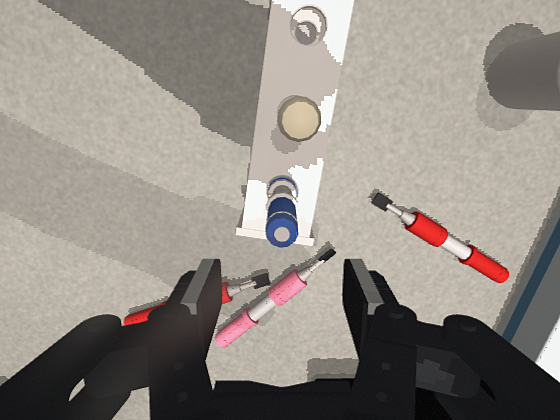

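>>> {"fn": "play_rows", "kwargs": {"targets": "0.06 1.1 -0.03 0 0 0 -0.2; 0.06 2.2 -0.03 0 0 0 -0.2; 0.06 3.35 -0.03 0 0 0 -0.2; 0.06 3.35 -0.03 0 0 0 -0.2; 0.06 3.35 -0.03 0 0 0 1"}}

```text
time: 10.38
ee_pos: [0.4932, -0.3596, 0.3315]
ee_rot: [-1.253, 1.14, -1.14]
ft_force: [0.7, 0.1, -0.5]
opening: 0.034
```

>>> {"fn": "play_rows", "kwargs": {"targets": "0 0 0 0 0 0 1; 0 0 0 0 0 0 1; 0 0 0 0 0 0 1; 0 0 0 0 0 0 1"}}

```text
time: 10.88
ee_pos: [0.4935, -0.3597, 0.3328]
ee_rot: [-1.253, 1.138, -1.142]
ft_force: [-0.3, 0.5, 7.5]
opening: 0.0188
```

```bash
python3 -c "
from m import *
go(.4921,-.3596,.435)
d=shot('wrist','w9');pen(d,.199,(255,315,305,350))
"
```

```text
t 10.88 tcp [ 0.4935 -0.3597  0.3328] F [-0.3   0.55  7.55] op 0.0188 | SHIFT [-1.000e-03 -3.407e+00 -4.400e-02] mm 102.2 TURN [-0.05  0.11  0.13]
disc [282. 334.] 576 [ 0.4938 -0.3625] acr/along 458.4 -406.3
```

>>> {"fn": "play_rows", "kwargs": {"targets": "0 -0.8 0 0 0 0 1; 0 -1.6 0 0 0 0 1; 0 -2.5 0 0 0 0 1; 0 -3.5 0 0 0 0 1; 0 -3.5 0 0 0 0 1"}}

```text
time: 11.55
ee_pos: [0.4937, -0.3595, 0.4404]
ee_rot: [-1.253, 1.135, -1.145]
ft_force: [-0.5, -0.2, -1.3]
opening: 0.0187
```

```bash
python3 -c "
from m import *
d=shot('wrist','w10')
x,y=seat('blue',-.055);go(x,y,.438)
"
```

```text
t 11.6 tcp [ 0.4934 -0.3595  0.4388] F [-0.01  0.06 -1.68] op 0.0186 | SHIFT [-1.3013e+01 -1.3000e-02  3.7160e+00] mm 406.0 TURN [-0.12  0.1   0.21]
```

View pics/w10.png

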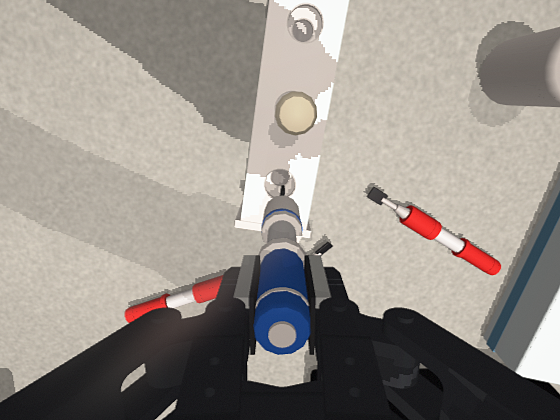

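>>> {"fn": "play_rows", "kwargs": {"targets": "-0.1 0 -1.3 0 0 0 1; -0.2 0 -2.5 0 0 0 1; -0.5 0 -2.6 0 0 0 1; -2 0 -2.4 0 0 0 1; -3.5 0 -2.2 0 0 0 1"}}

```text
time: 12.22
ee_pos: [0.418, -0.2596, 0.4377]
ee_rot: [-1.253, 1.137, -1.143]
ft_force: [1.7, 0.7, -0.1]
opening: 0.0187
```

```bash
python3 -c "
from m import *
x,y=seat('blue',-.055);go(x,y,.438)
"
```

```text
t 12.22 tcp [ 0.418  -0.2596  0.4377] F [ 1.72  0.74 -0.06] op 0.0187 | SHIFT [-9.462 -0.028  5.906] mm 334.6 TURN [-0.11  0.09  0.17]
```

>>> {"fn": "play_rows", "kwargs": {"targets": "-1.5 0 0.2 0 0 0 1; -3 0 0.7 0 0 0 1; -4.4 0 1.6 0 0 0 1; -5.7 0 2.6 0 0 0 1; -7 0 3.6 0 0 0 1"}}

```text
time: 12.85
ee_pos: [0.5065, -0.0385, 0.4369]
ee_rot: [-1.253, 1.137, -1.142]
ft_force: [0.4, 0.1, 0.4]
opening: 0.0189
```

```bash
python3 -c "
from m import *
x,y=seat('blue',-.055);go(x,y,.438)
"
```

```text
t 12.85 tcp [ 0.5065 -0.0385  0.4369] F [0.4  0.08 0.42] op 0.0189 | SHIFT [-2.4  -0.04  2.28] mm 99.3 TURN [-0.09  0.12  0.15]
```

>>> {"fn": "play_rows", "kwargs": {"targets": "-1.1 0 1 0 0 0 1; -2 0 1.8 0 0 0 1; -2.4 0 2.28 0 0 0 1; -2.4 0 2.28 0 0 0 1; -2.4 0 2.28 0 0 0 1"}}

```text
time: 13.48
ee_pos: [0.5676, 0.0387, 0.4365]
ee_rot: [-1.253, 1.138, -1.143]
ft_force: [-0.7, -1.0, -0.8]
opening: 0.0185
```

```bash
python3 -c "
from m import *
s=manip.sense();d=shot('wrist','w11')
x,y=seat('blue',-.05);go(x,y,.338)
hsv=cv2.cvtColor(d['image'],cv2.COLOR_RGB2HSV)
d2=dict(d);im=d['image'].copy();im[:, :320]=0;d2['image']=im;clip(d2,BL,'blue')
pen(d,s['ee_pos'][2]-.1338,(255,315,305,350));p=s['ee_pos'][:2];print(p@XD,p@YD)
"
```

```text
t 13.53 tcp [0.5676 0.0386 0.4367] F [ 0.05 -1.65 -0.23] op 0.0186 | SHIFT [-0.042  3.291  0.175] mm 98.9 TURN [-0.08  0.04  0.18]
blue [396. 200.] body acr/along mm [652.3 -13.9] [41.3 34.2] 0.0 zmed 0.1476 => pocket across 624.3
jaw 449 a -20.5 5.8 b -16.8 15.4 mid -0.7 z 0.1392
disc [282. 334.] 592 [0.5679 0.036 ] acr/along 568.8 -16.3
0.5687634294922953 -0.013566175313662644
```

View pics/w11.png

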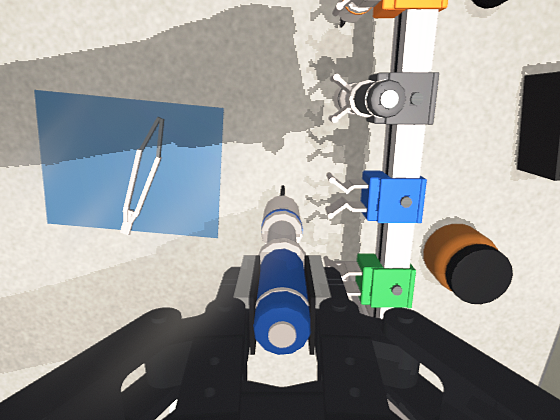

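```bash
sed -i "s/'blue':-.0127/'blue':-.0113/" h.py; python3 -c "
from m import *
x,y=seat('blue',-.05);go(x,y,.338)
"
```

```text
t 13.53 tcp [0.5676 0.0386 0.4367] F [ 0.05 -1.65 -0.23] op 0.0186 | SHIFT [-0.089  3.291  0.175] mm 98.9 TURN [-0.08  0.04  0.18]
```

>>> {"fn": "play_rows", "kwargs": {"targets": "-0.09 0.8 0.18 0 0 0.1 1; -0.09 1.7 0.18 0 0 0.1 1; -0.09 2.6 0.18 0 0 0.1 1; -0.09 3.3 0.18 0 0 0.1 1; -0.09 3.3 0.18 0 0 0.1 1"}}

```text
time: 14.15
ee_pos: [0.5723, 0.0405, 0.3368]
ee_rot: [-1.253, 1.141, -1.142]
ft_force: [0.7, -0.6, 0.1]
opening: 0.0187
```

```bash
python3 -c "
from m import *
s=manip.sense();d=shot('wrist','w12')
x,y=seat('blue',0);go(x,y,.338)
im=d['image'].copy();im[:, :350]=0;d2=dict(d);d2['image']=im;clip(d2,BL,'blue')
pen(d,s['ee_pos'][2]-.1338,(255,315,305,350))
"
```

```text
t 14.2 tcp [0.5727 0.0409 0.338 ] F [-0.25  0.28 -0.53] op 0.0185 | SHIFT [-0.021  0.     1.669] mm 50.1 TURN [-0.05 -0.    0.09]
blue [450. 258.] body acr/along mm [651.9 -13.6] [35.4 42.2] 90.0 zmed 0.1476 => pocket across 623.9
jaw 1224 a -20.2 6.0 b -17.0 15.2 mid -0.9 z 0.1389
disc [282. 334.] 590 [0.5723 0.038 ] acr/along 573.4 -14.8
```

View pics/w12.png

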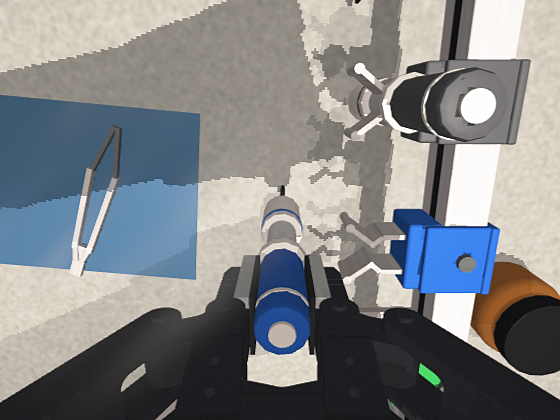

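Pen held upright in front of the blue clip's mouth, with the clip at (450,258). Pressing in, as with orange.

>>> {"fn": "play_rows", "kwargs": {"targets": "-0.02 0 0.4 0 0 0 1; -0.02 0 0.8 0 0 0 1; -0.02 0 1.1 0 0 0 1; -0.02 0 1.25 0 0 0 1; -0.02 0 1.35 0 0 0 1"}}

```text
time: 14.82
ee_pos: [0.6119, 0.045, 0.3369]
ee_rot: [-1.257, 1.144, -1.141]
ft_force: [-18.2, -3.5, 1.1]
opening: 0.0186
```

```bash
python3 -c "
from m import *
x,y=seat('blue',0);go(x,y,.338)
"
```

```text
t 14.82 tcp [0.6119 0.045  0.3369] F [-18.18  -3.49   1.06] op 0.0186 | SHIFT [-0.002 -0.039  0.353] mm 10.7 TURN [0.29 0.   0.13]
```

>>> {"fn": "play_rows", "kwargs": {"targets": "0 0 0.1 0 0 0 1; 0 0 0.18 0 0 0 1; 0 0 0.26 0 0 0 1; 0 0 0.33 0 0 0 1; 0 0 0.36 0 0 0 1"}}

```text
time: 15.45
ee_pos: [0.6232, 0.046, 0.3371]
ee_rot: [-1.256, 1.143, -1.141]
ft_force: [2.4, -0.7, -1.9]
opening: 0.0183
```

```bash
python3 -c "
from m import *
shot('wrist','w13')
x,y=seat('blue',0);go(x,y,.338)
"
```

```text
t 15.5 tcp [0.6232 0.046  0.3371] F [ 3.48 -1.16 -0.77] op 0.0187 | SHIFT [-0.004 -0.03  -0.023] mm 1.1 TURN [ 0.22 -0.01  0.12]
```

View pics/w13.png

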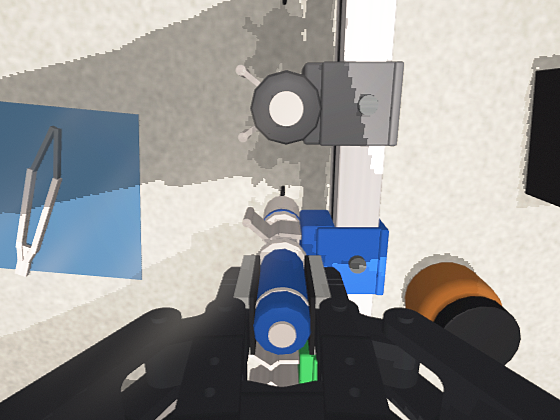

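Snapped: the force flipped from -18 N to +3 N. Release and rise.

>>> {"fn": "play_rows", "kwargs": {"targets": "0 0 0 0 0 0 0.6; 0 0 0 0 0 0 0.3; 0 0 0 0 0 0 0; 0 0 0 0 0 0 0; 0 0 0 0 0 0 0"}}

```text
time: 16.12
ee_pos: [0.6231, 0.0461, 0.3371]
ee_rot: [-1.256, 1.143, -1.141]
ft_force: [0.3, 0.1, -0.5]
opening: 0.0432
```

>>> {"fn": "play_rows", "kwargs": {"targets": "0 -0.6 0 0 0 0 0; 0 -1.4 0 0 0 0 0; 0 -2.4 0 0 0 0 0; 0 -3.2 0 0 0 0 0; 0 -3.2 0 0 0 0 0"}}

```text
time: 16.75
ee_pos: [0.6236, 0.0467, 0.4361]
ee_rot: [-1.253, 1.14, -1.143]
ft_force: [0.1, -0.8, -0.3]
opening: 0.043
```

>>> {"fn": "play_rows", "kwargs": {"targets": "0 -0.6 -0.5 0 0 0 0; 0 -1 -1.8 0 0 0 0; 0 -1 -3.2 0 0 0 0; 0 -1 -4.4 0 0 0 0; 0 -1 -4.5 0 0 0 0"}}

```text
time: 17.38
ee_pos: [0.4875, 0.0343, 0.4666]
ee_rot: [-1.254, 1.139, -1.144]
ft_force: [0.6, -1.0, 0.9]
opening: 0.0425
```

```bash
python3 -c "
from m import *
d=shot('wrist','w14');d2=shot('scene','s14');d3=shot('top','t14')
cv2.imwrite('pics/c14.png',cv2.resize(d2['image'][130:260,240:390,::-1],None,fx=4.5,fy=4.5,interpolation=2))
for d in (d,d3):
  P=pts(d);z=P[:,:,2];m=(d['range_z']>0)&(z>.194)&(z<.212)
  n,l,st,c=cv2.connectedComponentsWithStats(m.astype(np.uint8))
  for i in range(1,n):
    if st[i,4]>20: q=P[l==i].mean(0);print(c[i].round(0),st[i,4],q.round(4),'acr/along',(q[:2]@XD).round(4),(q[:2]@YD).round(4))
  try: clip(d,OR,'o');clip(d,BL,'b')
  except Exception as e: print(e)
go(.6,0,.4)
"
```

```text
[500. 102.] 1027 [0.6146 0.1144 0.2024] acr/along 0.6225 0.0575
[482. 212.] 792 [0.6211 0.044  0.2017] acr/along 0.6225 -0.0133
o [515.  11.] body acr/along mm [651.5 118.7] [14.  43.2] 90.0 zmed 0.1476 => pocket across 623.5
jaw 281 a -20.0 5.9 b -6.0 10.6 mid 2.3 z 0.1389
b [490. 186.] body acr/along mm [651.8 -13.8] [33.6 43.4] 88.3 zmed 0.1478 => pocket across 623.8
jaw 346 a -20.1 5.8 b -16.5 15.6 mid -0.4 z 0.1385
[257. 185.] 23 [0.6271 0.0448 0.2033] acr/along 0.6285 -0.013
[227. 190.] 55 [0.6149 0.1149 0.2035] acr/along 0.6228 0.0579
[197. 193.] 58 [0.6082 0.1862 0.2037] acr/along 0.6228 0.1295
[401. 241.] 49 [ 0.4963 -0.2952  0.1972] acr/along 0.4671 -0.3396
o [200. 185.] body acr/along mm [651.6 130.6] [40.3 33.4] 1.8 zmed 0.1483 => pocket across 623.6
jaw 25 a -21.0 4.8 b -15.8 14.6 mid -0.6 z 0.139
b [257. 179.] body acr/along mm [654.4 -12.3] [34.6 31.3] 2.0 zmed 0.1486 => pocket across 626.4
jaw 1 a 5.5 5.5 b -13.5 -13.5 mid -13.5 z 0.1347
t 17.52 tcp [0.4896 0.0343 0.4663] F [-0.06  1.21 -0.45] op 0.0428 | SHIFT [1.469 2.216 3.559] mm 133.3 TURN [-0.02 -0.01  0.14]
```

View pics/w14.png

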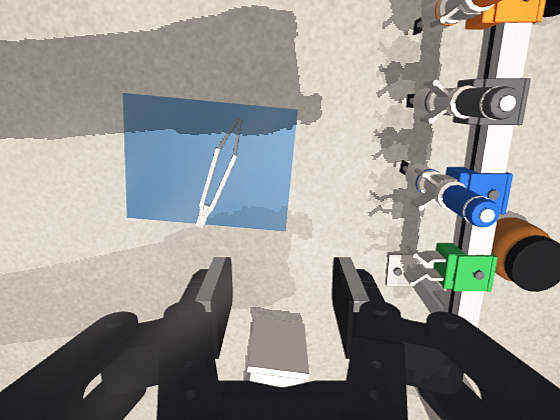

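View pics/c14.png

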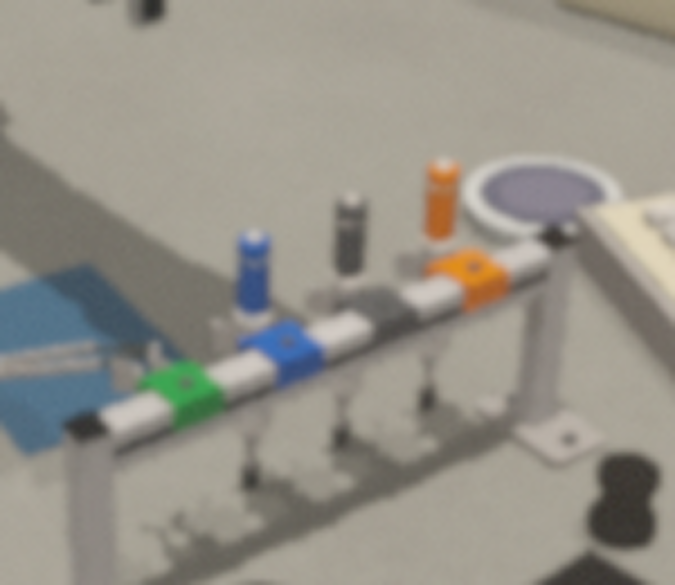

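View pics/t14.png

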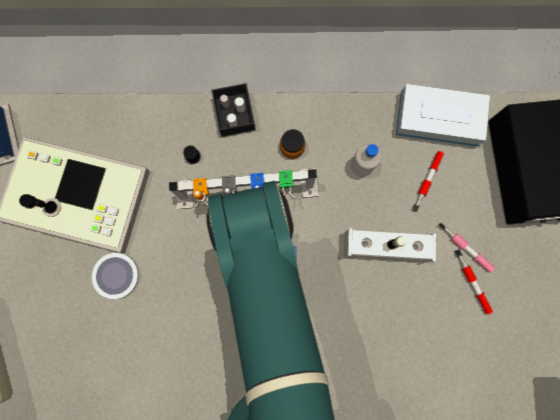

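```bash
python3 -c "
from h import *
s=manip.sense();print(s['time'],s['ft_force'],abs(s['dq']).max());print(manip.close_job())"
```

```text
17.525 [-0.06205556  1.20852286 -0.44858961] 0.019018021003629964
the job is handed in; nothing more can be done
None
```

I lifted the orange and blue pens out of the rack and pressed each into the clip of its own colour. Both snapped in: the push force rose to about 18 N, then flipped to a pull of about 3 N. I released both pens, backed the arm clear and handed the job in at 17.5 s.

**Final checks**
- **Orange and blue pens:** both stand upright, with their tops at about 202–204 mm. They sit level with the grey pen across the rail, within about 0.5 mm. Along the rail they are within about 1 mm of their clips.
- **Other things on the bench:** the grey pen, brush, tweezers, bottle, jar, loupe and wafer box look unmoved. For most of these I only compared pictures; I measured just the grey pen and the brush.

**What disagreed**
- **Blue pen, top camera:** its last reading was 6 mm off across the rail. The arm hid most of the pen in that view (only 23 pixels showed), so I went by the clear wrist view.
- **Red and pink look-alikes:** these three pens stood loose at the start and were lying on the bench when I looked again at 5 s. I felt no contact, and by my measurements the gripper stayed above their tops, so they probably toppled by themselves. I did not find out when they fell.

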